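# Couple the toy truck and trailer with the hitch pin

### The arm

A 6-joint arm with a two-finger parallel gripper is mounted at the origin on the work surface. World frame = base frame: x ahead of the robot, y to its left, z up, the work surface at z = 0. Lengths are in m, angles in rad, forces in N, time in s.
With the tool pointing down it reaches from about 0.3 to 0.775 m from the base axis. Payload 14.6 kg.
Tool frame: the origin (TCP) lies on the centre line of the jaws, within the pads' length; the fingertips stand 19 mm ahead of it and the grasp point (between the pads) is the TCP; y points along the fingers, x is the direction in which the jaws open and shut, and the axes are right-handed (so a half turn about y gives the same grasp; the last joint's range is limited). The gripper opens to 94 mm and grips with 3 to 60 N. Pads are 16 mm wide; open, the fingers measure 119 mm over their backs; the gripper's body (75 mm by 177 mm) begins 78 mm behind the grasp point.
Start: joints at [-1.369, 0.3, 1.521, -0, 1.321, -0.067], TCP at [0.146, -0.53, 0.224] pointing down, gripper open.
Joint ranges: [-3.03, 3.03], [-0.79, 2.21], [0.23, 2.52], [-1.04, 4.18], [0, 3.07], [-2.55, 2.55]. Speed limits (rad/s): [2.22, 2.22, 2.57, 3.14, 3.14, 3.14].

### API

Orientations are given as [roll, pitch, yaw] about the fixed x, y, z axes, in that order (R = Rz(yaw) Ry(pitch) Rx(roll)).
In Python, from station import ctrl, optics gives the robot as it stands.
- The arm moves only by the tool jog_arm, never from a script. Its argument "targets" is a list of rows, each a list of 3 entries, a list of its own where there are three numbers: the finger opening in cm, from 0 to 9.4, then the shift along the tool's x, y, z in cm, then the turn about the tool's y in rad. A call has 1 to 10 rows; each row is the pose to reach, as a shift and turn from the pose commanded when the call began, along the tool's axes at that moment; what a row does not reach only later rows make up. A row lasts 1/10 s, in which the tool goes at most 50 mm and 8.59 degrees, less where a joint would pass 70% of its speed; a pose out of reach is approached as far as the arm can. A call with a gripper value outside its range is refused whole. The fingers move at their own pace and stop on an object; "grip_force" is the grip in N (left out, the last holds). Time passes only in rows, so rows that repeat a pose let the fingers close. It gives the time, the measured TCP pose, the force and the opening at its end, in the units of the state.
- ctrl.get_obs(): the state, without advancing time (a new reading comes with each control period).
- optics.camera(name): name is "scene" or "top"; returns a dict with "img" (420x560x3 uint8, red, green, blue), "range_z" (420x560 float32, m along the optical axis (not along the pixel's ray), 0 where there is no reading), "camera_matrix" (3x3 intrinsics, pixels), "world_to_cam" (4x4, takes a point from world to camera coordinates). Camera axes: x right, y up, looking along -z (the intrinsics and any distortion apply to the point x, -y, -z); pixel columns grow to the right and rows downward; lengths in m; the calibration is good to about 2 mm. A picture is of the moment at which its call begins.
- ctrl.hand_in(): hands the job in, once; it reports no verdict.
The state is a dict: "time_s": time; "qpos": joint angles; "joint_vel": joint speeds; "tau": joint torques, N m; "ee_pos": TCP position; "eef_rot": TCP orientation; "force": force on the tool from outside, world axes, zero at the start; "moment": the same for the moment, N m; "grip_width": finger opening in m.
Only numpy, scipy, OpenCV 4.12 (cv2) and the standard library are available. Lean on these libraries where they do the work, as an engineer would, in place of code of your own. Each camera call takes 0.05 s, during which the arm holds its last target. There are 200 camera calls.

### The job

Couple the wooden toy trailer to the truck. Swing the trailer's drawbar in under the truck's tow plate until it stops and the two holes line up, then take the long pin from the peg rack and push it fully home down through both holes, head resting on the tow plate, and let go.

Things in the scene. Friction and masses are not known exactly. Their poses are not given: they have to be found in the camera images.
- tow_rig: Wooden toy truck and trailer, fixed. Origin: on the table under the tow hole's centre; +y from trailer to truck, +x away from the robot (within 12 deg). Tow plate behind the truck: 60 mm wide, 12 thick, top at z 80 mm, upright hole 22 mm. Truck chassis from y 45 mm (top 80), bed from y 80 (top 120), cab top 146, ends y 225. Trailer chassis from y -140 mm (top 80), box from y -175 (top 116).
- drawbar (a joint): Angle (rad) of the trailer's flat wooden drawbar, z 48 to 60 mm, about an upright pivot at (0, -160 mm) in tow_rig's frame. 0: against its stop, its eye (24 mm hole, 160 mm from the pivot) right under the tow hole. Grows as the eye swings to tow_rig's -x side, towards the robot; starts at 0.5 to 1.0. Friction holds it where it is left (about 1 N at the post moves it).
- drawbar_post (a point): Centre of the top of the upright round wooden grip post on the drawbar, halfway between pivot and eye (80 mm from the pivot). 18 mm in diameter, 50 mm tall above the bar, top at z 110 mm.
- long_pin: Wooden pin: 14 mm stem 55 mm long, lowest 10 mm tapered to 6; head 30 mm across, 40 tall; 50 g. Origin: the foot; z up to the head. Stands loosely, foot at z 6 mm, in a fixed rack (30 mm high): 3 holes 60 mm apart in a row along x (within 18 deg). Beside it a short pin (same head, 25 mm stem) and a ball-headed peg; the long one is tallest. Home in the tow hole its foot is at z 25 mm.

How it is judged:
By the outcome, as a careful person would: the job done as asked, in the order asked, and still so for the second after the job is handed in, with the robot touching nothing.
It also fails if it takes over 64 s, if anything falls off the work surface, if the arm or the gripper's body presses on something with over 40 N, if the wrist force passes 120 N, or if a joint passes its speed limit or range.

## Working session

There is one attempt and no reset: what is moved stays moved. The work goes in short steps, Python scripts to look and compute and a tool call to move; the robot and the scene stay as the last step left them, time stands still between calls to the robot, and variables do not carry over. Pictures are saved under pics/ and viewed, about 8 in all and at most 12, crops included, and the job is handed in when it is done.

Besides the shell and the picture viewer there is one more tool, called as name(argument=value, ...), one argument or row to a line, values as JSON. jog_arm: Moves the arm, as the interface text tells. Its arguments: {"type":"object","properties":{"targets":{"type":"array","items":{"type":"array"}},"grip_force":{"type":"number"}},"required":["targets"]}

```bash
mkdir -p pics; cat > h.py <<'E'
import numpy as np,cv2
from station import ctrl,optics
def shot(n):
    c=optics.camera(n); np.savez('pics/%s.npz'%n,**c); return c
def world(c,u,v,z=None):
    K=c['camera_matrix'];d=c['range_z'][int(round(v)),int(round(u))] if z is None else None
    r=np.array([(u-K[0,2])/K[0,0],-(v-K[1,2])/K[1,1],-1.])
    T=np.linalg.inv(c['world_to_cam'])
    if z is None: return T[:3,:3]@(r*d)+T[:3,3]
    a=T[:3,:3]@r; return T[:3,3]+a*(z-T[2,3])/a[2]
E
python3 - <<'E'
from h import *
for n in('top','scene'):
    c=shot(n); cv2.imwrite('pics/%s0.png'%n,c['img'][:,:,::-1])
    print(c['camera_matrix'].round(1).tolist(),np.linalg.inv(c['world_to_cam']).round(3).tolist(),[k for k in c])
o=ctrl.get_obs();print({k:np.round(o[k],3).tolist() for k in o})
E
```

```text
[[497.6, 0.0, 278.0], [0.0, 497.6, 206.1], [0.0, 0.0, 1.0]] [[0.027, 0.997, -0.077, 0.47], [-1.0, 0.027, -0.008, 0.022], [-0.006, 0.078, 0.997, 1.247], [0.0, 0.0, 0.0, 1.0]] ['img', 'range_z', 'camera_matrix', 'world_to_cam']
[[420.0, 0.0, 281.8], [0.0, 420.0, 209.7], [0.0, 0.0, 1.0]] [[0.08, -0.527, 0.846, 1.428], [0.997, 0.035, -0.073, -0.06], [0.009, 0.849, 0.528, 0.676], [0.0, 0.0, 0.0, 1.0]] ['img', 'range_z', 'camera_matrix', 'world_to_cam']
{'time_s': 0.1, 'qpos': [-1.369, 0.3, 1.521, 0.0, 1.321, -0.067], 'joint_vel': [0.0, -0.003, -0.0, -0.001, 0.0, 0.002], 'tau': [0.002, -53.264, -35.328, 0.071, 0.023, -0.0], 'ee_pos': [0.146, -0.53, 0.224], 'eef_rot': [-1.571, 0.001, -1.302], 'force': [0.383, 0.295, 0.103], 'moment': [0.027, -0.009, -0.035], 'grip_width': 0.094}
```

View pics/top0.png

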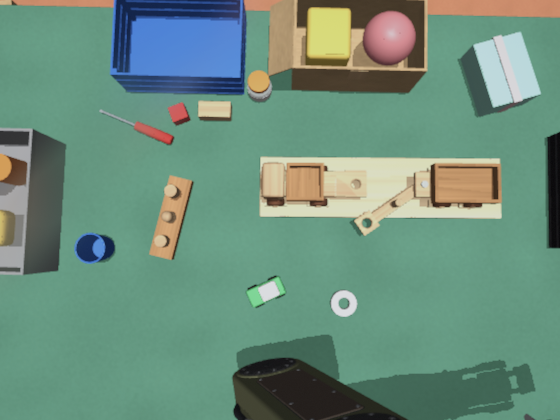

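View pics/scene0.png

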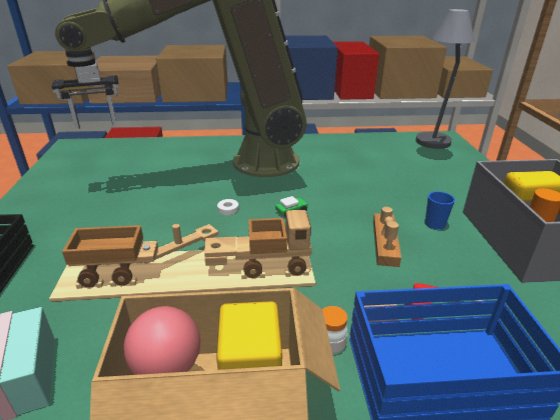

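The top view shows the rig with the tow hole near (356,184), the eye near (367,222) and the post near (403,198). The rack's pegs are near (171,191), (167,216) and (160,241).

```bash
python3 - <<'E'
from h import *
c=dict(np.load('pics/top.npz'))
im=c['img'][:,:,::-1]
a=cv2.resize(im[150:250,330:440],None,fx=5,fy=5,interpolation=cv2.INTER_CUBIC)
b=cv2.resize(im[170:270,145:195],None,fx=5,fy=5,interpolation=cv2.INTER_CUBIC)
cv2.imwrite('pics/crop1.png',np.hstack([a,b]))
for n,(u,v) in dict(p1=(171,191),p2=(167,216),p3=(160,241),post=(403,198),bed=(305,183),plate=(345,184),eye=(367,222)).items():
    d=c['range_z'][v-7:v+8,u-7:u+8]
    P=np.array([world(c,x,y) for y in range(v-10,v+11) for x in range(u-10,u+11)])
    m=P[:,2]>P[:,2].max()-.006
    print(n,world(c,u,v).round(4),'max z',P[:,2].max().round(4),'mean top',P[m].mean(0).round(4),m.sum())
E
```

```text
p1 [0.5877 0.2806 0.1011] max z 1.2472 mean top [0.4703 0.0225 1.2472] 1
p2 [0.5305 0.2919 0.081 ] max z 0.0861 mean top [0.5294 0.2963 0.0823] 39
p3 [0.4715 0.3067 0.0771] max z 1.2472 mean top [0.4703 0.0225 1.2472] 3
post [ 0.5899 -0.2668  0.0592] max z 1.2472 mean top [0.4703 0.0225 1.2472] 4
bed [ 0.6164 -0.0302  0.0866] max z 1.2472 mean top [0.4703 0.0225 1.2472] 2
plate [ 0.6174 -0.1248  0.0802] max z 1.2472 mean top [0.4703 0.0225 1.2472] 4
eye [ 0.533  -0.1912  0.0022] max z 1.2472 mean top [0.4703 0.0225 1.2472] 1
```

View pics/crop1.png

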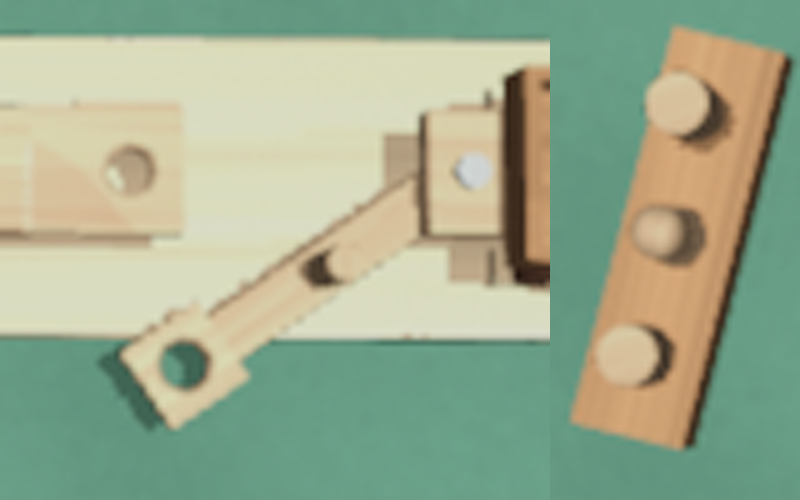

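```bash
python3 - <<'E'
from h import *
c=dict(np.load('pics/top.npz'))
f=lambda x,y,x0,y0,z:world(c,(x+.5)/5-.5+x0,(y+.5)/5-.5+y0,z)
H=f(130,170,330,150,.080);P=f(472,170,330,150,.080);E=f(184,363,330,150,.060);Q=f(352,262,330,150,.110)
L=f(130,103,145,170,.101); S=f(78,355,145,170,.076)
print('hole',H,'piv',P,'eye',E,'post',Q,'pin',L,'short',S)
d=H-P;print('H-P',np.linalg.norm(d[:2]),'yaw',np.arctan2(-d[0],d[1]),'E-P',np.linalg.norm((E-P)[:2]),'Q-P',np.linalg.norm((Q-P)[:2]),'mid',(P+E)[:2]/2)
def ang(v):return np.arctan2(-v[0],v[1])
print('bar angle',ang(H-P),ang(E-P),ang(Q-P))
# plate edges
for x,y in((182,104),(182,236)):print(f(x,y,330,150,.08))
# depth clusters
for n,z0,z1,u,v in(('pin',.095,.107,170,190),('post',.104,.116,400,202),('short',.066,.083,160,241)):
    A=np.array([world(c,x,y) for y in range(v-14,v+15) for x in range(u-14,u+15)]);m=(A[:,2]>z0)&(A[:,2]<z1)
    print(n,m.sum(),np.median(A[m],0).round(4),A[m].mean(0).round(4),A[m].min(0).round(3),A[m].max(0).round(3))
E
```

```text
hole [ 0.61900522 -0.14982892  0.08      ] piv [ 0.62326503 -0.31086617  0.08      ] eye [ 0.52957681 -0.179903    0.06      ] post [ 0.57544672 -0.24762327  0.11      ] pin [0.58958593 0.2815992  0.101     ] short [0.47245327 0.3064973  0.076     ]
H-P 0.1610935872337391 yaw 0.026446126672042408 E-P 0.1610243269469712 Q-P 0.07928590869181898 mid [ 0.57642092 -0.24538459]
bar angle 0.026446126672042408 0.6209725783168845 0.6473972088900422
[ 0.65106014 -0.17390806  0.08      ]
[ 0.58837627 -0.17475209  0.08      ]
pin 127 [0.5877 0.2832 0.1016] [0.5881 0.2833 0.1018] [0.574 0.269 0.096] [0.602 0.297 0.107]
post 53 [ 0.5734 -0.2429  0.1111] [ 0.574  -0.2431  0.1106] [ 0.566 -0.252  0.105] [ 0.582 -0.235  0.115]
short 126 [0.4715 0.3089 0.0711] [0.4715 0.309  0.0714] [0.457 0.294 0.066] [0.486 0.323 0.078]
```

```bash
cat >> h.py <<'E'
def go(p,yaw=None):
    """tool-axes shift (cm) and turn (rad) from present pose to world p, yaw; tool assumed pointing down"""
    o=ctrl.get_obs(); r,pt,y=o['eef_rot']; d=np.array(p)-o['ee_pos']
    R=cv2.Rodrigues(np.array([0,0,y]))[0]@cv2.Rodrigues(np.array([0,pt,0.]))[0]@cv2.Rodrigues(np.array([r,0.,0]))[0]
    print('t',round(o['time_s'],2),'pos',np.round(o['ee_pos'],4),'rot',np.round(o['eef_rot'],3),'F',np.round(o['force'],1),'w',round(o['grip_width'],4))
    print('shift cm',(R.T@d*100).round(2),'turn',None if yaw is None else round(-(yaw-y),3))
E
python3 -c "
from h import *
go((.573,-.244,.19),0)"
```

```text
t 0.1 pos [ 0.146  -0.5301  0.224 ] rot [-1.571e+00  1.000e-03 -1.302e+00] F [0.4 0.3 0.1] w 0.0941
shift cm [-16.24   3.42  48.76] turn -1.302
```

jog_arm(
  targets=[
    [6, [-2, 0, 5], -0.15],
    [6, [-4, 0, 10], -0.3],
    [6, [-6, 0, 15], -0.45],
    [6, [-8, 0, 20], -0.6],
    [6, [-10, 0, 26], -0.75],
    [6, [-12, 0, 32], -0.9],
    [6, [-14, 0, 38], -1.05],
    [6, [-15.4, 0, 44], -1.2],
    [6, [-16.2, 1.5, 48.7], -1.3],
    [6, [-16.2, 3.4, 48.7], -1.3],
  ],
)

```text
time_s: 1.1
ee_pos: [0.5586, -0.2523, 0.1994]
eef_rot: [-1.572, -0.003, 0.002]
force: [0.5, -0.5, 0.2]
grip_width: 0.0597
```

jog_arm(
  targets=[
    [6, [0, 0, 0], 0],
    [6, [0, 0, 0], 0],
    [6, [0, 0, 0], 0],
  ],
)

```text
time_s: 1.4
ee_pos: [0.5557, -0.2543, 0.1988]
eef_rot: [-1.571, -0.0, -0.003]
force: [0.6, -0.7, 0.2]
grip_width: 0.06
```

```bash
python3 -c "
from h import *
go((.573,-.244,.10),0)"
```

```text
t 1.4 pos [ 0.5557 -0.2543  0.1988] rot [-1.571 -0.    -0.003] F [ 0.6 -0.7  0.2] w 0.06
shift cm [1.73 9.88 1.03] turn -0.003
```

jog_arm(
  targets=[
    [5, [1, 0, 0.6], 0],
    [5, [1.75, 1, 1], 0],
    [5, [1.75, 3, 1], 0],
    [5, [1.75, 5, 1], 0],
    [5, [1.75, 7, 1], 0],
    [5, [1.75, 9, 1], 0],
    [5, [1.75, 9.9, 1], 0],
    [5, [1.75, 9.9, 1], 0],
    [3, [1.75, 9.9, 1], 0],
    [3, [1.75, 9.9, 1], 0],
  ],
)

```text
time_s: 2.4
ee_pos: [0.5743, -0.2438, 0.1005]
eef_rot: [-1.572, -0.002, -0.002]
force: [0.1, 0.1, -0.6]
grip_width: 0.0375
```

```bash
python3 - <<'E'
from h import *
go((.573,-.244,.10),0)
P=np.array([.6233,-.3109])
for a in np.arange(.62,-.01,-.1):
    b=a+.026; print(round(a,2),(P+.08*np.array([-np.sin(b),np.cos(b)])).round(4))
c=shot('scene'); cv2.imwrite('pics/s1.png',cv2.resize(c['img'][150:310,40:320,::-1],None,fx=2.5,fy=2.5))
E
```

```text
t 2.4 pos [ 0.5743 -0.2438  0.1005] rot [-1.572 -0.002 -0.002] F [ 0.1  0.1 -0.6] w 0.0375
shift cm [-0.13  0.05 -0.02] turn -0.002
0.62 [ 0.5751 -0.247 ]
0.52 [ 0.5818 -0.2425]
0.42 [ 0.5888 -0.2387]
0.32 [ 0.5962 -0.2356]
0.22 [ 0.6038 -0.2333]
0.12 [ 0.6117 -0.2318]
0.02 [ 0.6196 -0.231 ]
```

View pics/s1.png

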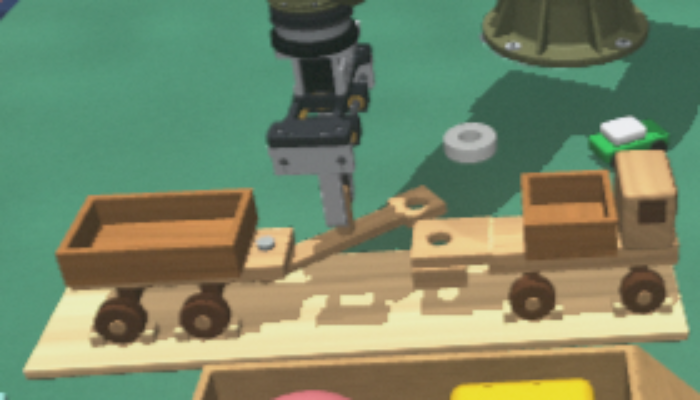

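Post is between the fingers (crop ~(345,215)). Swinging now along the arc.

jog_arm(
  targets=[
    [2.2, [0, 0, 0], 0],
    [2.2, [0, 0, 0], 0],
    [2.2, [0.4, 0, 0.1], 0],
    [2.2, [0.8, 0, 0.3], 0],
    [2.2, [1.3, 0, 0.6], 0],
    [2.2, [1.8, 0, 0.8], 0],
    [2.2, [2.3, 0, 1.0], 0],
    [2.2, [2.8, 0, 1.1], 0],
    [2.2, [3.3, 0, 1.2], 0],
    [2.2, [3.8, 0, 1.25], 0],
  ],
)

```text
time_s: 3.45
ee_pos: [0.6123, -0.2311, 0.0993]
eef_rot: [-1.571, -0.0, -0.002]
force: [-1.1, 1.2, 0.3]
grip_width: 0.022
```

jog_arm(
  targets=[
    [2.2, [0.2, 0, 0], 0],
    [2.2, [0.4, 0, 0], 0],
    [2.2, [0.6, 0, 0], 0],
    [2.2, [0.7, 0, 0], 0],
    [2.2, [0.8, 0, 0], 0],
    [2.2, [0.8, 0, 0], 0],
  ],
)

```text
time_s: 4.05
ee_pos: [0.6199, -0.2313, 0.0994]
eef_rot: [-1.571, -0.0, -0.002]
force: [-0.0, 0.5, -0.1]
grip_width: 0.0217
```

Push on in small steps until the stop shows in the force.

jog_arm(
  targets=[
    [2.2, [0.1, 0, 0], 0],
    [2.2, [0.2, 0, 0], 0],
    [2.2, [0.3, 0, 0], 0],
    [2.2, [0.3, 0, 0], 0],
  ],
)

```text
time_s: 4.45
ee_pos: [0.6216, -0.2312, 0.0993]
eef_rot: [-1.57, 0.004, -0.002]
force: [-12.6, 2.3, 5.9]
grip_width: 0.0222
```

jog_arm(
  targets=[
    [2.2, [0.05, 0, 0], 0],
    [2.2, [0.1, 0, 0], 0],
    [2.2, [0.1, 0, 0], 0],
  ],
)

```text
time_s: 4.75
ee_pos: [0.6218, -0.2312, 0.0992]
eef_rot: [-1.57, 0.006, -0.002]
force: [-19.5, 2.8, 8.6]
grip_width: 0.0225
```

Stop reached (−19 N). Release and lift.

jog_arm(
  targets=[
    [4, [-0.2, 0, 0], 0],
    [4, [-0.3, 0, 0], 0],
    [4, [-0.3, 0, 0], 0],
    [4, [-0.3, 0, 0], 0],
    [4, [-0.3, -2, 0], 0],
    [4, [-0.3, -5, 0], 0],
    [4, [-0.3, -8, 0], 0],
    [4, [-0.3, -11, 0], 0],
    [4, [-0.3, -11, 0], 0],
  ],
)

```text
time_s: 5.65
ee_pos: [0.6221, -0.2317, 0.2142]
eef_rot: [-1.574, -0.007, -0.002]
force: [-0.2, 0.4, 1.0]
grip_width: 0.0397
```

```bash
python3 -c "
from h import *
go((.589,.2825,.21),1.357)"
```

```text
t 5.65 pos [ 0.6221 -0.2317  0.2142] rot [-1.574 -0.007 -0.002] F [-0.2  0.4  1. ] w 0.0397
shift cm [-3.41  0.24 51.41] turn -1.359
```

jog_arm(
  targets=[
    [6, [0, 0, 4], -0.1],
    [6, [-0.5, 0, 9], -0.25],
    [6, [-1, 0, 14], -0.4],
    [6, [-1.5, 0, 19], -0.55],
    [6, [-2, 0, 24], -0.7],
    [6, [-2.5, 0, 29], -0.85],
    [6, [-3, 0, 34], -1.0],
    [6, [-3.2, 0, 39], -1.15],
    [6, [-3.4, 0, 44], -1.3],
    [6, [-3.4, 0, 48], -1.36],
  ],
)

```text
time_s: 6.65
ee_pos: [0.587, 0.2515, 0.2086]
eef_rot: [-1.57, 0.0, 1.365]
force: [0.1, -0.7, 0.2]
grip_width: 0.0603
```

jog_arm(
  targets=[
    [6, [0, 0, 0], 0],
    [6, [0, 0, 0], 0],
    [6, [0, 0, 0], 0],
  ],
)

```text
time_s: 6.95
ee_pos: [0.5879, 0.2479, 0.2089]
eef_rot: [-1.57, 0.0, 1.357]
force: [-0.3, -0.0, 0.4]
grip_width: 0.0599
```

```bash
python3 - <<'E'
from h import *
go((.589,.2825,.086),1.357)
c=shot('top'); cv2.imwrite('pics/t2.png',np.hstack([cv2.resize(c['img'][150:250,330:440,::-1],None,fx=4,fy=4,interpolation=2),cv2.resize(c['img'][160:260,120:210,::-1],None,fx=4,fy=4,interpolation=2)]))
E
```

```text
t 6.95 pos [0.5879 0.2479 0.2089] rot [-1.57   0.     1.357] F [-0.3 -0.   0.4] w 0.0599
shift cm [ 3.41 12.29  0.62] turn -0.0
```

View pics/t2.png

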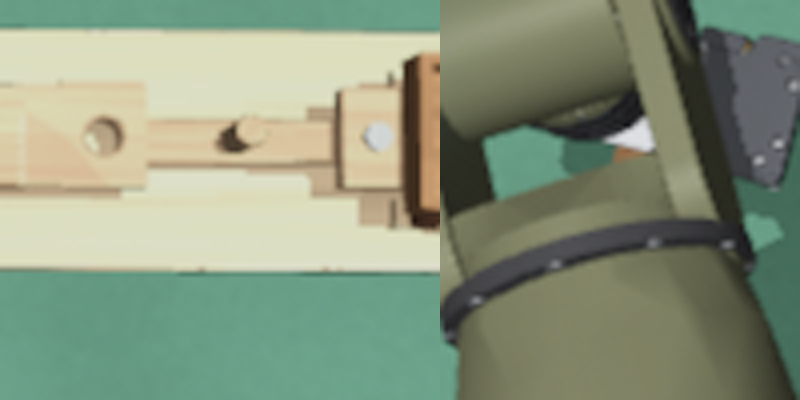

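Drawbar is aligned under the plate (post at crop (250,130), straight behind the hole at (103,135)); the rack is hidden under the arm. Going for the pin.

jog_arm(
  targets=[
    [6, [1.7, 0, 0.3], 0],
    [6, [3.4, 0, 0.6], 0],
    [6, [3.4, 0, 0.6], 0],
    [6, [3.4, 3, 0.6], 0],
    [6, [3.4, 6, 0.6], 0],
    [6, [3.4, 9, 0.6], 0],
    [6, [3.4, 11, 0.6], 0],
    [6, [3.4, 12.3, 0.6], 0],
    [6, [3.4, 12.3, 0.6], 0],
  ],
)

```text
time_s: 7.9
ee_pos: [0.5885, 0.2832, 0.0847]
eef_rot: [-1.569, 0.002, 1.358]
force: [-1.0, 0.4, -0.3]
grip_width: 0.0603
```

```bash
python3 - <<'E'
from h import *
go((.589,.2825,.086),1.357)
c=shot('scene'); cv2.imwrite('pics/s2.png',cv2.resize(c['img'][150:290,330:470,::-1],None,fx=4,fy=4))
E
```

```text
t 7.9 pos [0.5885 0.2832 0.0847] rot [-1.569  0.002  1.358] F [-1.   0.4 -0.3] w 0.0603
shift cm [-0.06 -0.13 -0.06] turn 0.001
```

View pics/s2.png

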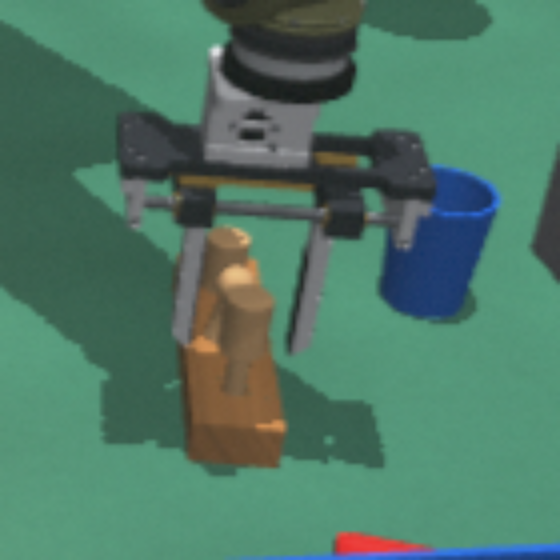

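jog_arm(
  targets=[
    [4.5, [0, 0, 0], 0],
    [3.5, [0, 0, 0], 0],
    [2, [0, 0, 0], 0],
    [2, [0, 0, 0], 0],
    [2, [0, 0, 0], 0],
    [2, [0, 0, 0], 0],
  ],
  grip_force=12,
)

```text
time_s: 8.55
ee_pos: [0.5893, 0.2836, 0.0868]
eef_rot: [-1.571, -0.001, 1.358]
force: [0.9, 1.3, 2.6]
grip_width: 0.0299
```

jog_arm(
  targets=[
    [2, [0, -1, 0], 0],
    [2, [0, -3, 0], 0],
    [2, [0, -5, 0], 0],
    [2, [0, -8, 0], 0],
    [2, [0, -10, 0], 0],
    [2, [0, -11, 0], 0],
    [2, [0, -11, 0], 0],
  ],
)

```text
time_s: 9.25
ee_pos: [0.5894, 0.2834, 0.1978]
eef_rot: [-1.572, -0.001, 1.358]
force: [-0.2, -0.6, -0.6]
grip_width: 0.0294
```

```bash
python3 - <<'E'
from h import *
go((.619,-.15,.2),0)
c=shot('scene'); cv2.imwrite('pics/s3.png',cv2.resize(c['img'][110:250,330:470,::-1],None,fx=4,fy=4))
E
```

```text
t 9.25 pos [0.5894 0.2834 0.1978] rot [-1.572e+00 -1.000e-03  1.358e+00] F [-0.2 -0.6 -0.6] w 0.0294
shift cm [-41.73  -0.25 -12.05] turn 1.358
```

View pics/s3.png

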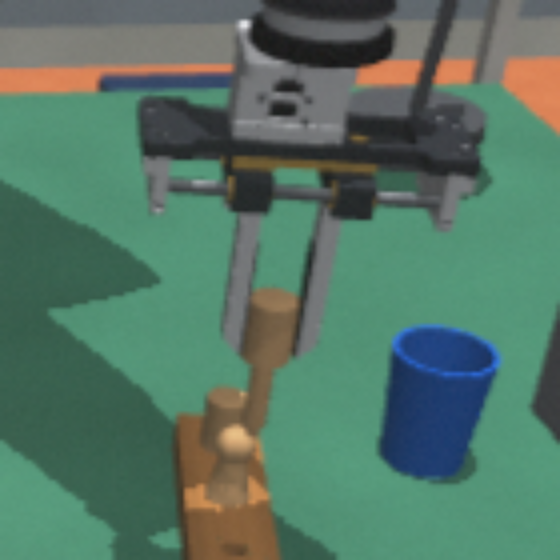

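```bash
cat >> h.py <<'E'
def cloud(c,u0,u1,v0,v1):
    K=c['camera_matrix'];v,u=np.mgrid[v0:v1,u0:u1];d=c['range_z'][v0:v1,u0:u1]
    p=np.stack([(u-K[0,2])/K[0,0]*d,-(v-K[1,2])/K[1,1]*d,-d,0*d+1],-1)[d>0]
    return (p@np.linalg.inv(c['world_to_cam']).T)[:,:3]
def cyl(A,z0,z1,r,x0):
    from scipy.optimize import least_squares
    B=A[(A[:,2]>z0)&(A[:,2]<z1)&(np.hypot(*(A[:,:2]-x0).T)<r+.012)]
    s=least_squares(lambda p:np.hypot(*(B[:,:2]-p).T)-r,x0,loss='soft_l1',f_scale=.001)
    return s.x.round(4),len(B),B[:,2].min().round(4),B[:,2].max().round(4)
E
python3 - <<'E'
from h import *
c=dict(np.load('pics/scene.npz'))
A=cloud(c,388,408,180,225); x0=np.array([.589,.2834])
B=A[np.hypot(*(A[:,:2]-x0).T)<.025]; print(np.percentile(B[:,2],[0,1,99,100]).round(4))
print('head',cyl(A,.178,.206,.015,x0),'stem',cyl(A,.13,.165,.007,x0))
E
```

```text
[0.1189 0.1243 0.227  0.2303]
head (array([0.59  , 0.2835]), 203, np.float64(0.1783), np.float64(0.2059)) stem (array([0.59  , 0.2834]), 75, np.float64(0.1302), np.float64(0.1644))
```

Pin is centred in the jaws and upright. Carrying it high over the cab.

jog_arm(
  targets=[
    [2, [0, -4, 0], 0],
    [2, [-2, -7, -0.5], 0],
    [2, [-6, -7, -1.5], 0],
    [2, [-10, -7, -3], 0],
    [2, [-14, -7, -4], 0],
    [2, [-18, -7, -5], 0],
    [2, [-22, -7, -6.3], 0],
    [2, [-26, -7, -7.5], 0],
    [2, [-30, -7, -8.7], 0],
    [2, [-34, -7, -9.9], 0],
  ],
)

```text
time_s: 10.3
ee_pos: [0.6136, -0.0716, 0.2648]
eef_rot: [-1.568, 0.0, 1.358]
force: [0.2, 0.7, -0.5]
grip_width: 0.0295
```

```bash
python3 -c "
from h import *
go((.619,-.15,.19),1.358)"
```

```text
t 10.3 pos [ 0.6136 -0.0716  0.2648] rot [-1.568  0.     1.358] F [ 0.2  0.7 -0.5] w 0.0295
shift cm [-7.55  7.47 -2.2 ] turn -0.0
```

jog_arm(
  targets=[
    [2, [-3, 0, -1], 0],
    [2, [-5.5, 0, -1.6], 0],
    [2, [-7.5, 0, -2.2], 0],
    [2, [-7.5, 2, -2.2], 0],
    [2, [-7.5, 4, -2.2], 0],
    [2, [-7.5, 6, -2.2], 0],
    [2, [-7.5, 7.5, -2.2], 0],
    [2, [-7.5, 7.5, -2.2], 0],
    [2, [-7.5, 7.5, -2.2], 0],
  ],
)

```text
time_s: 11.2
ee_pos: [0.6198, -0.1479, 0.1914]
eef_rot: [-1.57, 0.0, 1.358]
force: [0.4, 0.0, 1.1]
grip_width: 0.0296
```

```bash
python3 - <<'E'
from h import *
go((.619,-.15,.17),1.358)
c=shot('scene'); o=ctrl.get_obs()['ee_pos']
w=c['world_to_cam'];K=c['camera_matrix']
def px(p):
    q=w@np.r_[p,1];return np.array([K[0,0]*q[0]/-q[2]+K[0,2],-K[1,1]*q[1]/-q[2]+K[1,2]])
print('tcp',px(o),'foot',px(o-[0,0,.0808]),'hole',px([.619,-.15,.08]))
u,v=px(o-[0,0,.06]).astype(int)
A=cloud(c,u-15,u+16,v-40,v+30)
print('head',cyl(A,o[2]-.018,o[2]+.006,.015,o[:2]),'stem',cyl(A,o[2]-.068,o[2]-.032,.007,o[:2]))
u,v=px([.619,-.15,.08]).astype(int);print('crop',u-50,v-80)
cv2.imwrite('pics/s4.png',cv2.resize(c['img'][v-80:v+20,u-50:u+50,::-1],None,fx=6,fy=6,interpolation=2))
E
```

```text
t 11.2 pos [ 0.6198 -0.1479  0.1914] rot [-1.57   0.     1.358] F [0.4 0.  1.1] w 0.0296
shift cm [-0.23  2.14  0.03] turn 0.0
tcp [211.10699707 204.32244767] foot [213.88082838 234.10429196] hole [214.02661012 244.74048028]
head (array([ 0.6199, -0.1482]), 200, np.float64(0.1742), np.float64(0.198)) stem (array([ 0.6194, -0.1472]), 80, np.float64(0.1245), np.float64(0.1594))
crop 164 164
```

View pics/s4.png

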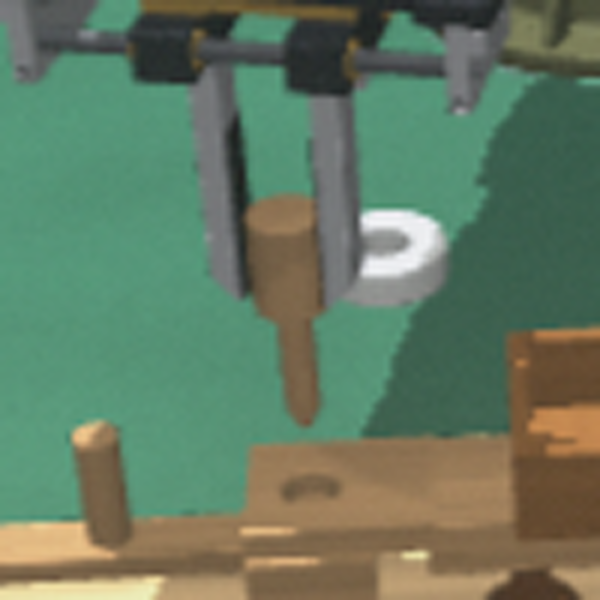

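Foot tip at crop (305,422), hole centre at (310,487): dropped vertically, the foot lands within about 1 px of the hole's centre. Descending.

jog_arm(
  targets=[
    [2, [-0.05, 1, 0], 0],
    [2, [-0.05, 2, 0], 0],
    [2, [-0.05, 3, 0], 0],
    [2, [-0.05, 3.4, 0], 0],
    [2, [-0.05, 3.8, 0], 0],
    [2, [-0.05, 4.2, 0], 0],
    [2, [-0.05, 4.4, 0], 0],
    [2, [-0.05, 4.4, 0], 0],
  ],
)

```text
time_s: 12.05
ee_pos: [0.6196, -0.1483, 0.1472]
eef_rot: [-1.571, -0.0, 1.358]
force: [-0.9, -0.3, -1.2]
grip_width: 0.0299
```

jog_arm(
  targets=[
    [2, [0, 0.4, 0], 0],
    [2, [0, 0.8, 0], 0],
    [2, [0, 1.2, 0], 0],
    [2, [0, 1.6, 0], 0],
    [2, [0, 2.0, 0], 0],
    [2, [0, 2.0, 0], 0],
  ],
)

```text
time_s: 12.65
ee_pos: [0.6193, -0.1482, 0.1266]
eef_rot: [-1.57, -0.0, 1.358]
force: [-0.9, 0.1, -0.3]
grip_width: 0.0304
```

No resistance; foot at about z 46 mm, inside both holes. Going down to the head's seat.

jog_arm(
  targets=[
    [2, [0, 0.4, 0], 0],
    [2, [0, 0.8, 0], 0],
    [2, [0, 1.2, 0], 0],
    [2, [0, 1.6, 0], 0],
    [2, [0, 1.9, 0], 0],
    [2, [0, 2.0, 0], 0],
    [2, [0, 2.0, 0], 0],
  ],
)

```text
time_s: 13.35
ee_pos: [0.6196, -0.1483, 0.1072]
eef_rot: [-1.571, -0.0, 1.358]
force: [0.3, 0.8, -1.2]
grip_width: 0.0296
```

jog_arm(
  targets=[
    [2, [0, 0.1, 0], 0],
    [2, [0, 0.2, 0], 0],
    [2, [0, 0.2, 0], 0],
  ],
)

```text
time_s: 13.65
ee_pos: [0.6199, -0.1483, 0.106]
eef_rot: [-1.572, -0.0, 1.358]
force: [-1.2, 0.1, 4.7]
grip_width: 0.0298
```

Head is seated (up-force 4.7 N at the expected height). Release gently and lift.

jog_arm(
  targets=[
    [3.4, [0, 0.1, 0], 0],
    [4.2, [0, 0.1, 0], 0],
    [4.8, [0, 0, 0], 0],
    [4.8, [0, 0, 0], 0],
    [4.8, [0, -1, 0], 0],
    [4.8, [0, -3, 0], 0],
    [4.8, [0, -6, 0], 0],
    [4.8, [0, -10, 0], 0],
    [4.8, [0, -12, 0], 0],
    [4.8, [0, -12, 0], 0],
  ],
)

```text
time_s: 14.65
ee_pos: [0.6205, -0.1486, 0.2295]
eef_rot: [-1.577, 0.001, 1.358]
force: [0.9, -0.4, -0.7]
grip_width: 0.048
```

jog_arm(
  targets=[
    [4.8, [0, 0, -3], 0],
    [4.8, [0, 0, -7], 0],
    [4.8, [0, 0, -11], 0],
    [4.8, [0, 0, -15], 0],
    [4.8, [0, 0, -18], 0],
    [4.8, [0, 0, -20], 0],
    [4.8, [0, 0, -20], 0],
  ],
)

```text
time_s: 15.35
ee_pos: [0.8049, -0.1881, 0.2151]
eef_rot: [-1.569, -0.0, 1.358]
force: [-0.1, 0.1, 0.3]
grip_width: 0.0477
```

```bash
python3 - <<'E'
from h import *
go((.619,-.15,.17))
c=shot('scene');A=cloud(c,200,232,205,260);x0=np.array([.6196,-.1483])
print('head',cyl(A,.084,.112,.015,x0)); B=A[np.hypot(*(A[:,:2]-x0).T)<.011];print('top z',np.percentile(B[:,2],[50,75,90,97]).round(4))
t=shot('top')
T=cloud(t,335,378,165,205);B=T[np.hypot(*(T[:,:2]-x0).T)<.011];print('top cam z',np.median(B[:,2]),len(B))
cv2.imwrite('pics/f.png',np.hstack([cv2.resize(c['img'][190:290,164:264,::-1],(400,400),interpolation=2),cv2.resize(t['img'][140:240,320:420,::-1],(400,400),interpolation=2)]))
E
```

```text
t 15.35 pos [ 0.8049 -0.1881  0.2151] rot [-1.569 -0.     1.358] F [-0.1  0.1  0.3] w 0.0477
shift cm [-0.2   4.55 18.97] turn None
head (array([ 0.6191, -0.1483]), 124, np.float64(0.0843), np.float64(0.1118))
top z [0.1206 0.1213 0.122  0.1223]
top cam z nan 0
  return _methods._mean(a, axis=axis, dtype=dtype,
  ret = ret.dtype.type(ret / rcount)
```

View pics/f.png

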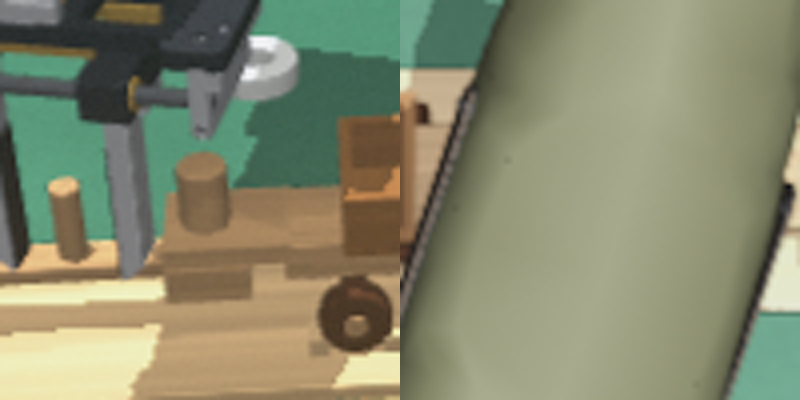

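Head sits flat on the plate at crop (203,195), upright, with its top at z 0.1206 (expected 0.120). The drawbar is straight behind it and the gripper is clear.

```bash
python3 -c "
from station import ctrl
print(ctrl.get_obs()['joint_vel'],ctrl.hand_in())"
```

```text
the job is handed in; nothing more can be done
[-0.00103778 -0.07805307  0.00487171  0.00105664 -0.01223872  0.00023015] None
```

The trailer is coupled to the truck and the job is handed in, after about 15 s of the 64 s allowed.

- **Drawbar:** I swung it in by its post until it stopped, with about 19 N on the tool. A top picture then showed it straight under the tow plate.
- **Pin:** I took the long pin from the rack and lowered it through both holes without resistance. The head met the plate at the expected height with 4.7 N, and I let go.
- **Last checks:** The scene camera showed the pin upright, with its head top at z 120.6 mm (120 expected). Its centre was (0.619, −0.148), within 2 mm of the hole measured at the start. The tool force was about zero.
- **Not checked:** The final top-camera check gave no reading because the arm blocked the view.
- **Slip:** On retreating I jogged the wrong way, outward in +x to the edge of reach. The arm touched nothing, but one joint was still settling slowly (0.08 rad/s) at hand-in.

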